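# Turn the carved plaque over

### The arm

A 6-joint arm with a two-finger parallel gripper is mounted at the origin on the work surface. World frame = base frame: x ahead of the robot, y to its left, z up, the work surface at z = 0. Lengths are in mm, angles in rad, forces in N, time in s.
With the tool pointing down it reaches from about 375 to 975 mm from the base axis. Payload 3.8 kg.
Tool frame: the origin (TCP) lies midway between the tips of the shut fingers; the grasp point (between the pads) lies r.grasp_offset behind it (r.grasp_offset is the distance from the TCP to the grasp point, in mm); z points along the fingers, y is the line along which they close (so a half turn about z gives the same grasp; the last joint's range is limited). The gripper opens to 88 mm and grips with 3 to 60 N. Pads are 18 mm wide; open, the fingers measure 123 mm over their backs; the gripper's body (75 mm by 187 mm) begins 45 mm behind the grasp point.
Start: joints at [1.076, 0.264, 1.604, -0, 1.274, -0.037], TCP at [298.33, 605.489, 200.206] pointing down, gripper open.
Joint ranges: [-2.63, 2.63], [-0.94, 2.18], [0.31, 2.57], [-1.31, 4.45], [0, 2.66], [-2.55, 2.55]. Speed limits (rad/s): [2.57, 2.57, 3.14, 3.14, 3.14, 3.14].

### API

Orientations are given as a rotation vector (axis times angle).
In Python, from rig import read_state, vision, job, r gives the robot as it stands.
- The arm moves only by the shell command python3 -m handwheel 'ROWS' [OPENING] [FORCE]. ROWS is JSON, a list of rows, each an object with "delta_pos": the shift along the tool's x, y, z in m, a list of three; "rotation": the turn, a rotation vector about the tool's x, y, z in rad, a list of three. In form: [{"delta_pos": [tx, ty, tz], "rotation": [rx, ry, rz]}, ...]. A call has exactly 10 rows; each row is the pose to reach, as a shift and turn from the pose commanded when the call began, along the tool's axes at that moment; what a row does not reach only later rows make up. A row lasts 1/12 s, in which the tool goes at most 41.7 mm and 7.16 degrees, less where a joint would pass 70% of its speed; a pose out of reach is approached as far as the arm can. A call with a gripper value outside its range is refused whole. OPENING is the finger opening in m, from 0 to 0.0881, set as the call begins (- or left out, the last holds). The fingers move at their own pace and stop on an object; FORCE is the grip in N (left out, the last holds). Time passes only in rows, so rows that repeat a pose let the fingers close, or fill a call up. It gives the time, the measured TCP pose, the force, the opening and the grip force at its end, in the units of the state.
- read_state(): the state, without advancing time (a new reading comes with each control period).
- vision.get_image(name): name is "scene" or "side" or "wrist"; returns a dict with "frame" (480x640x3 uint8, red, green, blue), "fx", "fy", "cx", "cy" (pixels), "dist_coeffs" ([k1, k2, p1, p2, k3] as OpenCV has them; the pictures are not rectified), "position" and "rotation" of the camera in the world. Camera axes: x right, y down, z forward; pixel columns grow to the right and rows downward; lengths in mm; the calibration is good to about 2 mm. A picture is of the moment at which its call begins. There is no depth.
- job.job_done(): hands the job in; it is judged then, once.
The state is a dict: "clock": time; "q": joint angles; "joint_velocities": joint speeds; "joint_torque": joint torques, N m; "position": TCP position; "eef_rot": TCP orientation; "ft_force": force on the tool from outside, world axes, zero at the start; "moment": the same for the moment, N m; "width": finger opening in mm; "grip_force": force on a finger pad.
Only numpy, scipy, OpenCV 4.12 (cv2) and the standard library are available. Lean on these libraries where they do the work, as an engineer would, in place of code of your own. Each camera call takes 0.05 s, during which the arm holds its last target. There are 200 camera calls.

### The job

The pale limestone plaque lies carved face down on the bare wooden block. Turn it over and set it down gently, carved rosette up, flat and centred on the rubber-topped block with its long side along the block, without disturbing the other stone or the tools. You may stand it on edge on the way to change your grip.

Things in the scene. Friction and masses are not known exactly. Their poses are not given: they have to be found in the camera images.
- plaque: Pale limestone slab 90 x 60 x 22 mm (x, y, z), about 0.3 kg. Origin: middle of the carved face (brown border and rosette; down at the start); +z points out of the sawn back (plain, blue crayon cross), 22 mm away. At the start it lies along the wooden block and overhangs it by 8 mm on both long sides, so fingers can reach past its edges.
- plaque_centre (a point): The centre of the plaque's solid, 11 mm from both faces; axes as the plaque's.
- start_block: Bare pale wooden block fixed to the bench, 100 (x) x 44 (y) x 30 (z) mm, that carries the plaque at the start. Origin in the centre of its underside, on the bench.
- rubber_block: Wooden block with a black rubber top, fixed to the bench, 120 (x) x 44 (y) x 30 (z) mm, empty at the start; the plaque goes here. Origin in the centre of its underside, on the bench. The two blocks may be either way round, left or right.
- rubber_top (a point): The centre of the rubber top, 30 mm above the bench.
- sandstone: Red-brown sandstone plaque, 90 x 60 x 22 mm (long side along x), carved face up on a fixed pale stone block 100 x 50 x 30 mm; origin in the centre of its underside, 30 mm above the bench. Leave alone.
- mallet: Round iron mallet standing on its head: head 62 mm across and 60 mm high, wooden handle up to 180 mm. Origin on the bench under its axis. Leave alone.
- hammer: Club hammer standing on its head: head 90 (x) x 42 (y) x 42 mm, handle 28 mm thick up to 202 mm. Origin on the bench under its handle. Leave alone.
- tin: Steel tin 80 mm across and 105 mm high, with a square and pencil standing in it up to about 215 mm. Origin on the bench under its axis. Leave alone.
- corner1: Black plastic corner guard, 45 x 45 x 40 mm; origin in the centre of its underside. Leave alone.
- corner2: Another such corner guard. Leave alone.
- chisel: Chisel lying along its x, from -75 to +75 mm, up to 28 mm thick and high; origin on the bench under its middle. Leave alone.
- brush: Brush about 170 mm long lying along its x, at most 40 mm high. Leave alone.

How it is judged:
By the outcome, as a careful person would: the job done as asked, in the order asked, and still so for the second after the job is handed in, with the robot touching nothing.
It also fails if it takes over 72 s, if anything falls off the work surface, if the arm or the gripper's body presses on something with over 40 N, if the wrist force passes 120 N, or if a joint passes its speed limit or range.

## Working session

There is one attempt and no reset: what is moved stays moved. The work goes in short steps, Python scripts to look and compute and a shell command to move; the robot and the scene stay as the last step left them, time stands still between calls to the robot, and variables do not carry over. Pictures are saved under pics/ and viewed, at most 10 in all, crops included, and the job is handed in when it is done.

```bash
ls; mkdir -p pics
python3 - <<'E'
from rig import read_state, vision, r
import cv2,numpy as np
s=read_state();print({k:np.round(v,3).tolist() for k,v in s.items()}, r.grasp_offset)
for n in("scene","side"):
    d=vision.get_image(n);cv2.imwrite(f"pics/{n}0.png",d["frame"][...,::-1])
    print(n,{k:np.round(v,4).tolist() for k,v in d.items() if k!="frame"})
E
```

```text
pics
{'clock': 0.0, 'q': [1.076, 0.265, 1.605, -0.0, 1.274, -0.037], 'joint_velocities': [0.0, 0.003, -0.0, -0.001, -0.001, -0.001], 'joint_torque': [-0.001, -50.212, -35.686, 0.073, 0.03, -0.0], 'position': [297.987, 604.809, 198.924], 'eef_rot': [-0.713, -3.059, 0.003], 'ft_force': [0.944, 0.442, -0.097], 'moment': [-0.076, 0.032, -0.023], 'grip_force': 0.0, 'width': 88.126} 18.700000000000003
scene {'fx': 483.0935, 'fy': 483.0935, 'cx': 321.2774, 'cy': 238.202, 'dist_coeffs': [-0.1161, 0.0, 0.0, 0.0, 0.0], 'position': [1053.4997, 291.8398, 1045.0942], 'rotation': [-1.4145, -2.3899, 0.6888]}
side {'fx': 525.3333, 'fy': 525.3333, 'cx': 326.0515, 'cy': 246.2521, 'dist_coeffs': [-0.0221, 0.0, 0.0, 0.0, 0.0], 'position': [61.1656, -815.7009, 722.3675], 'rotation': [-2.1236, 0.5309, -0.3016]}
```

View pics/scene0.png

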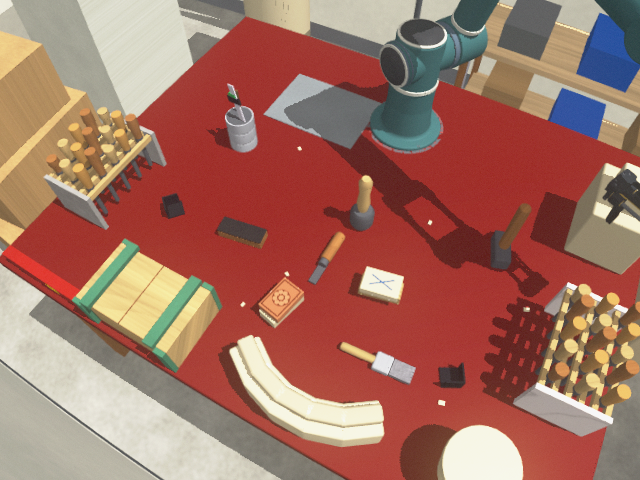

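View pics/side0.png

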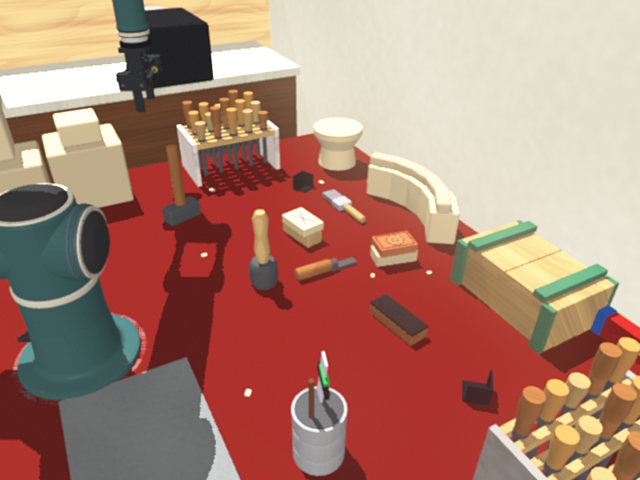

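The scene picture shows the plaque with its blue cross at about (382,285), the rubber block at (242,233), sandstone at (281,300), chisel at (327,258), mallet at (362,210) and brush at (378,362). The side picture has the plaque at (303,225) and the rubber block at (398,320).

```bash
cat > h.py <<'E'
import cv2,numpy as np
from scipy.spatial.transform import Rotation as R
from rig import read_state, vision, r
def get(n):
    d=vision.get_image(n);d["K"]=np.array([[d["fx"],0,d["cx"]],[0,d["fy"],d["cy"]],[0,0,1]]);d["D"]=np.array(d["dist_coeffs"],float)
    d["R"]=R.from_rotvec(d["rotation"]).as_matrix() if np.size(d["rotation"])==3 else np.array(d["rotation"]);d["p"]=np.array(d["position"]);return d
def cast(d,px,z):
    u=cv2.undistortPoints(np.array(px,float).reshape(-1,1,2),d["K"],d["D"])[:,0]
    v=np.c_[u,np.ones(len(u))]@d["R"].T
    return d["p"]+v*((z-d["p"][2])/v[:,2])[:,None]
def proj(d,P):
    return cv2.projectPoints(np.array(P,float).reshape(-1,3),cv2.Rodrigues(d["R"].T)[0],-d["R"].T@d["p"],d["K"],d["D"])[0][:,0]
E
python3 - <<'E'
from h import *
boxes={"scene":{"pl":(345,255,420,315,52),"ru":(210,210,275,255,30)},"side":{"pl":(272,200,335,255,52),"ru":(362,285,435,350,30)}}
tiles=[]
for n in boxes:
    d=get(n);f=d["frame"];hsv=cv2.cvtColor(f,cv2.COLOR_RGB2HSV)
    for k,(a,b,c,e,z) in boxes[n].items():
        H,S,V=[hsv[b:e,a:c,i].astype(int) for i in range(3)]
        # darkest / brightest faces
        m=(((S<90)&(V>195))|((H>95)&(H<130))) if k=="pl" else ((V<90)&(S<185))
        m=cv2.morphologyEx(m.astype(np.uint8),cv2.MORPH_CLOSE,np.ones((3,3)))
        cs=max(cv2.findContours(m,0,cv2.CHAIN_APPROX_NONE)[0],key=cv2.contourArea)[:,0]+[a,b]
        w=cast(d,cs,z)[:,:2].astype(np.float32)
        print(n,k,cv2.minAreaRect(w),[np.round(x).tolist() for x in cv2.boxPoints(cv2.minAreaRect(w))])
        im=f[b:e,a:c,::-1].copy();im2=im.copy()
        for x,y in cs-[a,b]: im2[y,x]=(0,255,0)
        tiles.append(cv2.resize(np.hstack([im,im2]),(400,300),interpolation=0))
cv2.imwrite("pics/t1.png",np.vstack([np.hstack(tiles[:2]),np.hstack(tiles[2:])]))
E
```

```text
scene pl ((546.6590576171875, 169.34642028808594), (61.47473907470703, 90.75774383544922), 10.271401405334473) [[508.0, 209.0], [525.0, 119.0], [585.0, 130.0], [569.0, 219.0]]
scene ru ((571.8896484375, -206.2938232421875), (45.599952697753906, 118.11721801757812), 8.590731620788574) [[541.0, -151.0], [558.0, -268.0], [603.0, -261.0], [586.0, -144.0]]
side pl ((538.3299560546875, 157.5163116455078), (73.58251953125, 111.24384307861328), 10.57304573059082) [[492.0, 205.0], [512.0, 96.0], [585.0, 110.0], [564.0, 219.0]]
side ru ((565.9115600585938, -208.61264038085938), (42.89850997924805, 118.50825500488281), 8.741170883178711) [[536.0, -153.0], [554.0, -270.0], [596.0, -264.0], [578.0, -147.0]]
```

View pics/t1.png

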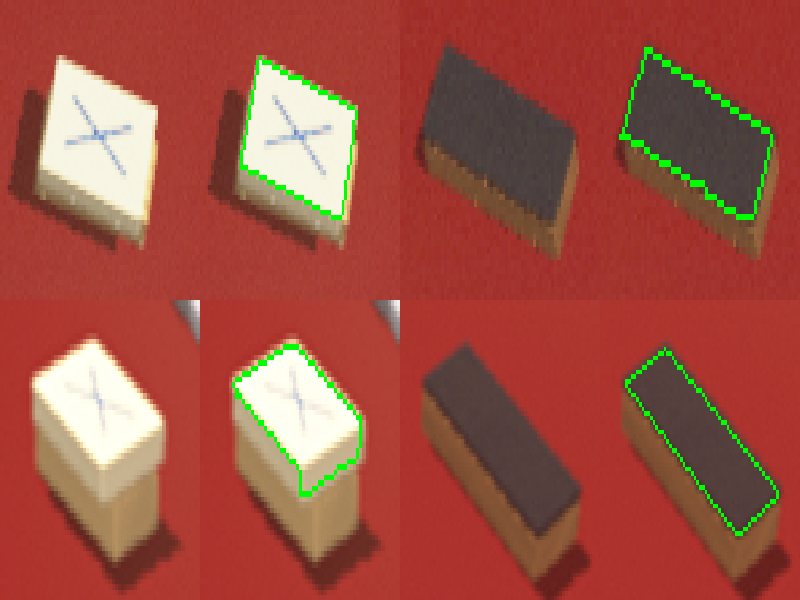

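The top-row crops show clean outlines for the plaque top and the rubber top. In the side view the plaque mask also takes in one side face, so I'll use its corner pixels by hand: (301.6,207), (282.4,213.8), (303.8,230.2), (324,221).

Run:
```python
from h import *
import rig
print([a for a in dir(r) if a[0]!='_'],[a for a in dir(rig) if a[0]!='_'])
sc=get("scene");sd=get("side")
c=cast(sd,[(301.6,207),(282.4,213.8),(303.8,230.2),(324,221)],52);print("plaque side",np.round(c[:,:2]).tolist(),c.mean(0))
for n,p,z in [("sand",(281,297),52),("chisel",(327,258),12),("chis_h",(340,237),12),("chis_t",(313,280),5),("mallet",(362,222),20),("hammer",(501,255),20),("brush",(378,362),15),("br1",(342,347),15),("br2",(412,376),15),("tin",(241,146),10),("c1",(173,207),20),("c2",(452,377),20),("arc",(250,340),60),("arc2",(380,410),60),("stonechips",(430,222),3)]:
    print(n,np.round(cast(sc,[p],z)[0,:2]))
s=read_state();print(R.from_rotvec(s["eef_rot"]).as_matrix().round(3).tolist())
```

```text
['MotionError', 'grasp_offset'] ['job', 'r', 'read_state', 'vision']
plaque side [[566.0, 217.0], [509.0, 209.0], [522.0, 118.0], [584.0, 132.0]] [545.38828541 169.00490141  52.        ]
sand [690. -14.]
chisel [531.  18.]
chis_h [461.  18.]
chis_t [597.  16.]
mallet [399.  48.]
hammer [320. 396.]
brush [709. 241.]
br1 [716. 156.]
br2 [702. 320.]
tin [ 322. -379.]
c1 [ 595. -410.]
c2 [666. 397.]
arc [812. -17.]
arc2 [812. 290.]
stonechips [302. 200.]
[[-0.897, 0.442, -0.0], [0.442, 0.897, -0.001], [0.0, -0.001, -1.0]]
```

```bash
cat >> h.py <<'E'
def pose(g,t,yaw):
    """grasp point g, tilt t deg (body leans to +u), u at yaw deg"""
    y=np.radians(yaw);u=np.array([np.cos(y),np.sin(y),0]);t=np.radians(t)
    a=-np.sin(t)*u-np.cos(t)*np.array([0,0,1.]);w=np.array([np.sin(y),-np.cos(y),0])
    return np.array(g)+r.grasp_offset*a,np.c_[np.cross(w,a),w,a]
def delta(T,M,frm=None):
    s=read_state();p,Q=(np.array(s["position"]),R.from_rotvec(s["eef_rot"]).as_matrix()) if frm is None else frm
    d=Q.T@(T-p)/1000;rv=R.from_matrix(Q.T@M).as_rotvec()
    print("dpos",d.round(4).tolist(),"rot",rv.round(3).tolist(),"| f",np.round(s["ft_force"],1),"w",round(s["width"],1),"t",round(s["clock"],2),"q",np.round(s["q"],2));return T,M
E
python3 - <<'E'
from h import *
u=np.array([-.178,.984,0]);g=np.array([546,169,41])+10*u
a=pose(g,45,100.3)
A=delta(pose(g-a[1][:,2]*140+[0,0,100],0,100.3)[0],pose(g,0,100.3)[1])
E
```

```text
dpos [-0.3502, -0.1943, -0.0214] rot [-0.001, 0.0, 0.933] | f [ 0.3  0.4 -0.7] w 87.9 t 0.3 q [ 1.08  0.26  1.6  -0.    1.27 -0.04]
```

```bash
python3 -m handwheel '[{"delta_pos":[0,0,-0.04],"rotation":[0,0,0.1]},{"delta_pos":[-0.02,-0.02,-0.08],"rotation":[0,0,0.2]},{"delta_pos":[-0.05,-0.04,-0.1],"rotation":[0,0,0.3]},{"delta_pos":[-0.09,-0.06,-0.1],"rotation":[0,0,0.4]},{"delta_pos":[-0.12,-0.08,-0.1],"rotation":[0,0,0.5]},{"delta_pos":[-0.155,-0.1,-0.1],"rotation":[0,0,0.6]},{"delta_pos":[-0.19,-0.12,-0.1],"rotation":[0,0,0.7]},{"delta_pos":[-0.225,-0.14,-0.1],"rotation":[0,0,0.8]},{"delta_pos":[-0.26,-0.16,-0.1],"rotation":[0,0,0.9]},{"delta_pos":[-0.295,-0.175,-0.1],"rotation":[0,0,0.933]}]' 0.088 40
python3 - <<'E'
from h import *
u=np.array([-.178,.984,0]);g=np.array([546,169,41])+10*u
a=pose(g,45,100.3)
A=delta(*pose(g-a[1][:,2]*100,45,100.3))
E
```

```text
clock: 1.13
position: [486.1, 315.9, 300.6]
eef_rot: [2.018, 2.407, 0.0]
ft_force: [-0.1, 0.6, -0.6]
width: 88.1
grip_force: 0.0
dpos [-0.0876, 0.033, 0.2021] rot [-0.001, -0.785, -0.004] | f [-0.1  0.6 -0.6] w 88.1 t 1.13 q [ 0.53  0.04  1.68 -0.    1.42  0.36]
```

```bash
python3 -m handwheel '[{"delta_pos":[-0.01,0.004,0.01],"rotation":[0,-0.09,0]},{"delta_pos":[-0.02,0.008,0.03],"rotation":[0,-0.18,0]},{"delta_pos":[-0.03,0.012,0.05],"rotation":[0,-0.28,0]},{"delta_pos":[-0.04,0.016,0.07],"rotation":[0,-0.38,0]},{"delta_pos":[-0.05,0.02,0.09],"rotation":[0,-0.48,0]},{"delta_pos":[-0.06,0.024,0.12],"rotation":[0,-0.58,0]},{"delta_pos":[-0.07,0.028,0.15],"rotation":[0,-0.68,0]},{"delta_pos":[-0.08,0.031,0.18],"rotation":[0,-0.785,0]},{"delta_pos":[-0.0876,0.033,0.202],"rotation":[0,-0.785,0]},{"delta_pos":[-0.0876,0.033,0.202],"rotation":[0,-0.785,0]}]'
python3 - <<'E'
from h import *
u=np.array([-.178,.984,0]);g=np.array([546,169,41])+10*u
delta(*pose(g,45,100.3))
d=get("wrist");cv2.imwrite("pics/w1.png",d["frame"][...,::-1]);print(d["p"])
E
```

```text
clock: 1.97
position: [529.9, 234.9, 90.5]
eef_rot: [1.57, 1.892, -0.67]
ft_force: [-0.4, -0.4, -0.4]
width: 88.3
grip_force: 0.0
dpos [-0.0052, 0.0048, 0.0946] rot [-0.008, 0.006, 0.009] | f [-0.4 -0.4 -0.4] w 88.3 t 1.97 q [ 0.77  0.5   1.72 -0.63  1.46  0.83]
[498.3393664  408.97697292 173.61331094]
```

View pics/w1.png

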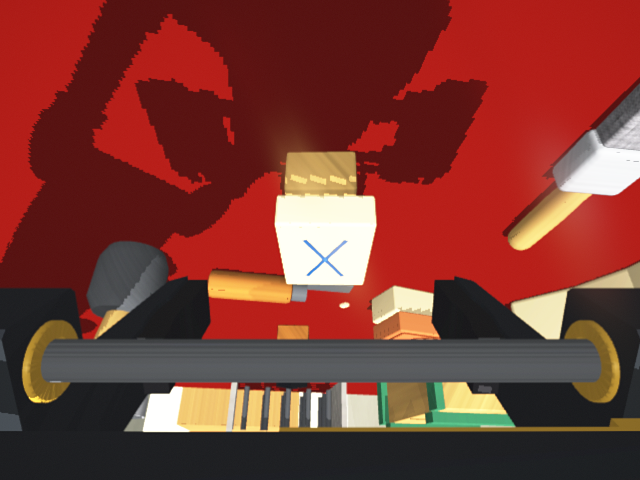

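The wrist view shows the plaque between the fingers with the cross at about (325,258). I'll cast that to check the pose before closing in.

Run:
```python
from h import *
d=get("wrist");f=d["frame"][190:290,265:385];h=cv2.cvtColor(f,cv2.COLOR_RGB2HSV)
m=((h[...,0]>100)&(h[...,0]<130)&(h[...,1]>80)).astype(np.uint8)
ys,xs=np.nonzero(m);rc=cv2.minAreaRect(cast(d,np.c_[xs+265,ys+190],52)[:,:2].astype(np.float32));print("cross",rc)
m=(h[...,1]<50)&(h[...,2]>225)|(m>0)
cs=max(cv2.findContours(m.astype(np.uint8),0,cv2.CHAIN_APPROX_NONE)[0],key=cv2.contourArea)[:,0]+[265,190]
print("top",cv2.minAreaRect(cast(d,cs,52)[:,:2].astype(np.float32)))
delta(*pose(np.array([546,169,41])+10*np.array([-.178,.984,0]),45,100.3))
```

```text
cross ((543.5189208984375, 168.29800415039062), (26.463600158691406, 52.19215774536133), 11.16972827911377)
top ((540.7780151367188, 182.47857666015625), (58.482566833496094, 114.52000427246094), 10.472579002380371)
dpos [-0.0019, 0.0003, 0.101] rot [-0.001, 0.001, 0.001] | f [0.1 0.3 0.8] w 88.0 t 2.07 q [ 0.77  0.49  1.71 -0.63  1.47  0.83]
```

```bash
python3 -m handwheel '[{"delta_pos":[0,0,0.015],"rotation":[0,0,0]},{"delta_pos":[0,0,0.03],"rotation":[0,0,0]},{"delta_pos":[-0.001,0,0.045],"rotation":[0,0,0]},{"delta_pos":[-0.001,0,0.06],"rotation":[0,0,0]},{"delta_pos":[-0.001,0,0.07],"rotation":[0,0,0]},{"delta_pos":[-0.001,0,0.08],"rotation":[0,0,0]},{"delta_pos":[-0.001,0,0.09],"rotation":[0,0,0]},{"delta_pos":[-0.001,0,0.095],"rotation":[0,0,0]},{"delta_pos":[-0.001,0,0.1],"rotation":[0,0,0]},{"delta_pos":[-0.001,0,0.1],"rotation":[0,0,0]}]'
python3 - <<'E'
from h import *
delta(*pose(np.array([545.5,169,41])+10*np.array([-.178,.984,0]),45,100.3))
E
```

```text
clock: 2.9
position: [546.2, 166.8, 27.4]
eef_rot: [1.576, 1.889, -0.654]
ft_force: [-0.3, -0.3, -0.5]
width: 88.1
grip_force: 0.0
dpos [-0.0009, -0.0003, 0.0004] rot [-0.001, 0.0, 0.001] | f [-0.3 -0.3 -0.5] w 88.1 t 2.9 q [ 0.67  0.53  1.83 -0.7   1.31  0.87]
```

Close, then lift along world z (tool −z and −x equally).

```bash
Z='x'; python3 -m handwheel '[{"delta_pos":[0,0,0],"rotation":[0,0,0]},{"delta_pos":[0,0,0],"rotation":[0,0,0]},{"delta_pos":[0,0,0],"rotation":[0,0,0]},{"delta_pos":[0,0,0],"rotation":[0,0,0]},{"delta_pos":[0,0,0],"rotation":[0,0,0]},{"delta_pos":[0,0,0],"rotation":[0,0,0]},{"delta_pos":[0,0,0],"rotation":[0,0,0]},{"delta_pos":[0,0,0],"rotation":[0,0,0]},{"delta_pos":[0,0,0],"rotation":[0,0,0]},{"delta_pos":[0,0,0],"rotation":[0,0,0]}]' 0.05 40
python3 - <<'E'
from h import *
p,M=pose([0,0,0],45,100.3);print(M.T@[0,0,.1])
delta(*pose(np.array([545.5,169,41])+10*np.array([-.178,.984,0]),45,100.3))
E
```

```text
clock: 3.73
position: [548.9, 168.6, 30.9]
eef_rot: [1.575, 1.887, -0.648]
ft_force: [1.8, 1.4, 8.5]
width: 50.2
grip_force: 4.0
[-0.07071068  0.         -0.07071068]
dpos [0.0006, -0.0033, 0.0038] rot [0.005, 0.0, -0.002] | f [1.8 1.4 8.5] w 50.2 t 3.73 q [ 0.68  0.52  1.82 -0.7   1.31  0.87]
```

Run:
```python
from h import *
f1=get("scene")["frame"][180:360,300:480];f2=get("side")["frame"][120:300,220:400];f3=get("wrist")["frame"][100:440,130:510]
cv2.imwrite("pics/c2.png",np.hstack([np.vstack([cv2.resize(x,(300,300)) for x in (f1,f2)]),cv2.resize(f3,(500,600))])[...,::-1])
```

```text
(no output)
```

View pics/c2.png

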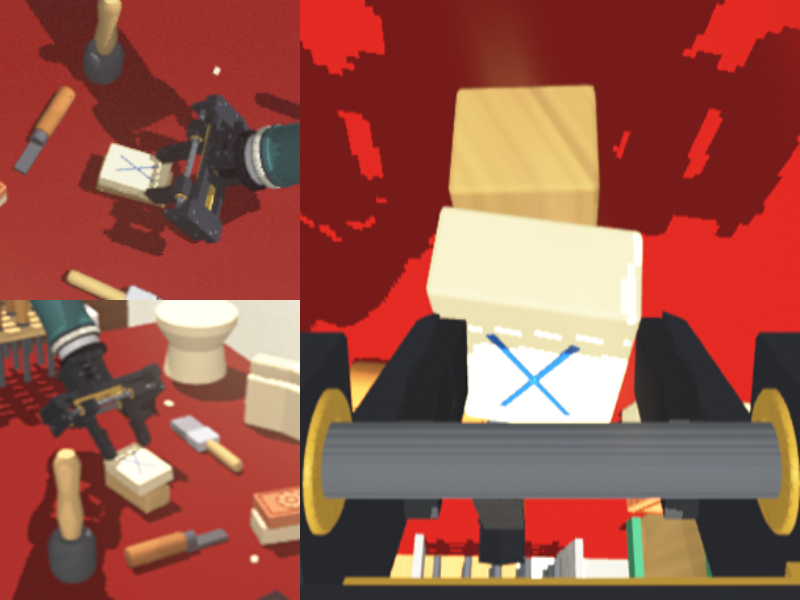

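The crops show the plaque skewed and tilted: the −x finger rode up onto its top. I'll open in place and compare the actual fingertips with the tool frame.

```bash
python3 -m handwheel '[{"delta_pos":[0,0,0],"rotation":[0,0,0]},{"delta_pos":[0,0,0],"rotation":[0,0,0]},{"delta_pos":[0,0,0],"rotation":[0,0,0]},{"delta_pos":[0,0,0],"rotation":[0,0,0]},{"delta_pos":[0,0,0],"rotation":[0,0,0]},{"delta_pos":[0,0,0],"rotation":[0,0,0]},{"delta_pos":[0,0,0],"rotation":[0,0,0]},{"delta_pos":[0,0,-0.01],"rotation":[0,0,0]},{"delta_pos":[0,0,-0.025],"rotation":[0,0,0]},{"delta_pos":[0,0,-0.04],"rotation":[0,0,0]}]' 0.088 40
python3 - <<'E'
from h import *
s=read_state();p=np.array(s["position"]);M=R.from_rotvec(s["eef_rot"]).as_matrix();print(p,s["width"])
tiles=[]
for n,(a,b,c,e) in {"scene":(335,220,445,330),"side":(250,150,360,260)}.items():
    d=get(n);im=cv2.resize(d["frame"][b:e,a:c,::-1],(400,400),interpolation=cv2.INTER_CUBIC);k=400/110
    for zz,col in((0,(0,255,0)),(-18.7,(255,255,0))):
        for yy in(-44,0,44):
            q=proj(d,p+M@[0,yy,zz])[0];cv2.circle(im,tuple(int(v) for v in (q-[a,b])*k),3,col,-1)
    tiles.append(im)
cv2.imwrite("pics/c3.png",np.hstack(tiles))
E
```

```text
clock: 4.72
position: [541.0, 196.1, 57.1]
eef_rot: [1.576, 1.889, -0.654]
ft_force: [-0.2, 0.1, 0.2]
width: 87.9
grip_force: 0.0
[540.99064409 196.08281879  57.12282882] 87.9076738723473
```

View pics/c3.png

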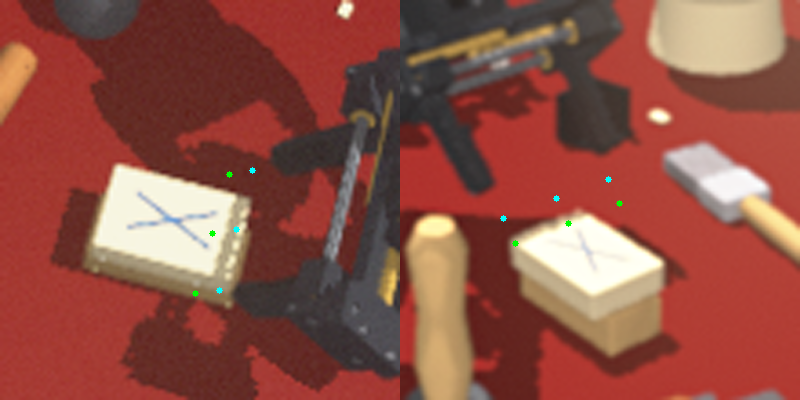

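In both crops the open fingertips sit some 35 mm behind the green TCP dots. The fingers retract as they open, so I'll measure them at about 66 mm opening, clear of the plaque.

```bash
python3 -m handwheel '[{"delta_pos":[0,0,-0.015],"rotation":[0,0,0]},{"delta_pos":[0,0,-0.03],"rotation":[0,0,0]},{"delta_pos":[0,0,-0.045],"rotation":[0,0,0]},{"delta_pos":[0,0,-0.06],"rotation":[0,0,0]},{"delta_pos":[0,0,-0.06],"rotation":[0,0,0]},{"delta_pos":[0,0,-0.06],"rotation":[0,0,0]},{"delta_pos":[0,0,-0.06],"rotation":[0,0,0]},{"delta_pos":[0,0,-0.06],"rotation":[0,0,0]},{"delta_pos":[0,0,-0.06],"rotation":[0,0,0]},{"delta_pos":[0,0,-0.06],"rotation":[0,0,0]}]' 0.066 40
python3 - <<'E'
from h import *
s=read_state();p=np.array(s["position"]);M=R.from_rotvec(s["eef_rot"]).as_matrix();print(p,s["width"])
tiles=[]
for n,(a,b,c,e) in {"scene":(355,230,455,330),"side":(230,130,330,230)}.items():
    d=get(n);im=cv2.resize(d["frame"][b:e,a:c,::-1],(400,400),interpolation=cv2.INTER_CUBIC);k=4
    for zz,col in((0,(0,255,0)),(-18.7,(255,255,0)),(-37.4,(255,0,255))):
        for yy in(-33,33):
            q=proj(d,p+M@[0,yy,zz])[0];cv2.circle(im,tuple(int(v) for v in (q-[a,b])*k),3,col,-1)
    tiles.append(im)
    if n=="scene":
        f=d["frame"][255:315,345:420];h=cv2.cvtColor(f,cv2.COLOR_RGB2HSV);H,S,V=[h[...,i].astype(int) for i in range(3)]
        m=(((S<60)&(V>205))|((H>95)&(H<130)&(S>40)));m[:,60:]=0
        m=cv2.morphologyEx(m.astype(np.uint8),cv2.MORPH_CLOSE,np.ones((3,3)))
        cs=max(cv2.findContours(m,0,cv2.CHAIN_APPROX_NONE)[0],key=cv2.contourArea)[:,0]+[345,255]
        print(cv2.minAreaRect(cast(d,cs,52)[:,:2].astype(np.float32)))
cv2.imwrite("pics/c4.png",np.hstack(tiles))
E
```

```text
clock: 5.65
position: [533.6, 236.3, 98.3]
eef_rot: [1.576, 1.889, -0.655]
ft_force: [-0.9, 0.5, 0.9]
width: 66.0
grip_force: 0.0
[533.55066407 236.34326793  98.28693991] 65.96278591446031
((543.1143798828125, 168.83216857910156), (58.67680358886719, 88.61637878417969), 12.519206047058105)
```

View pics/c4.png

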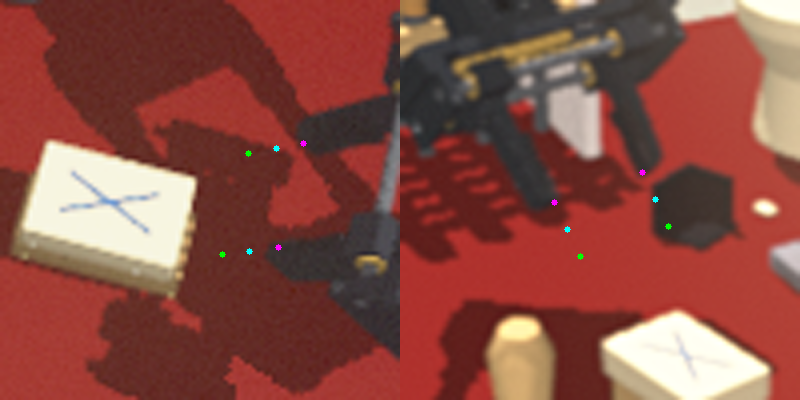

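The fingertips really sit about 37 mm behind the TCP (magenta dots) at both openings. I'll take the effective grasp point as 56 mm behind the TCP and re-aim at the plaque, now at about (543,169) with yaw 102.5°.

```bash
sed -i 's/r.grasp_offset\*a/GO*a/; s/^def pose/GO=56.0\ndef pose/' h.py
python3 - <<'E'
from h import *
y=np.radians(102.5);u=np.array([np.cos(y),np.sin(y),0]);print(u)
delta(*pose(np.array([543,169,41])+10*u,45,102.5))
E
```

```text
[-0.21643961  0.97629601  0.        ]
dpos [-0.0004, -0.0017, 0.1378] rot [-0.028, 0.0, -0.027] | f [0.7 0.3 0.9] w 65.9 t 5.75 q [ 0.76  0.49  1.71 -0.63  1.47  0.83]
```

```bash
python3 -m handwheel '[{"delta_pos":[0,0,0.0],"rotation":[0,0,0]},{"delta_pos":[0,0,0],"rotation":[-0.014,0,-0.014]},{"delta_pos":[0,0,0.01],"rotation":[-0.028,0,-0.027]},{"delta_pos":[0,-0.002,0.03],"rotation":[-0.028,0,-0.027]},{"delta_pos":[0,-0.002,0.05],"rotation":[-0.028,0,-0.027]},{"delta_pos":[0,-0.002,0.07],"rotation":[-0.028,0,-0.027]},{"delta_pos":[0,-0.002,0.085],"rotation":[-0.028,0,-0.027]},{"delta_pos":[0,-0.002,0.1],"rotation":[-0.028,0,-0.027]},{"delta_pos":[0,-0.002,0.11],"rotation":[-0.028,0,-0.027]},{"delta_pos":[0,-0.002,0.115],"rotation":[-0.028,0,-0.027]}]' 0.088 40
python3 - <<'E'
from h import *
y=np.radians(102.5);u=np.array([np.cos(y),np.sin(y),0])
delta(*pose(np.array([543,169,41])+10*u,45,102.5))
tiles=[]
for n,(a,b,c,e) in {"scene":(335,230,435,330),"side":(250,150,350,250)}.items():
    tiles.append(cv2.resize(get(n)["frame"][b:e,a:c,::-1],(400,400),interpolation=cv2.INTER_CUBIC))
cv2.imwrite("pics/c5.png",np.hstack(tiles))
E
```

```text
clock: 6.58
position: [546.0, 155.5, 16.5]
eef_rot: [1.536, 1.914, -0.637]
ft_force: [-0.1, -0.1, 0.6]
width: 87.7
grip_force: 0.0
dpos [-0.0004, -0.0, 0.0218] rot [-0.0, 0.0, 0.001] | f [-0.1 -0.1  0.6] w 87.7 t 6.58 q [ 0.67  0.52  1.87 -0.73  1.26  0.86]
```

View pics/c5.png

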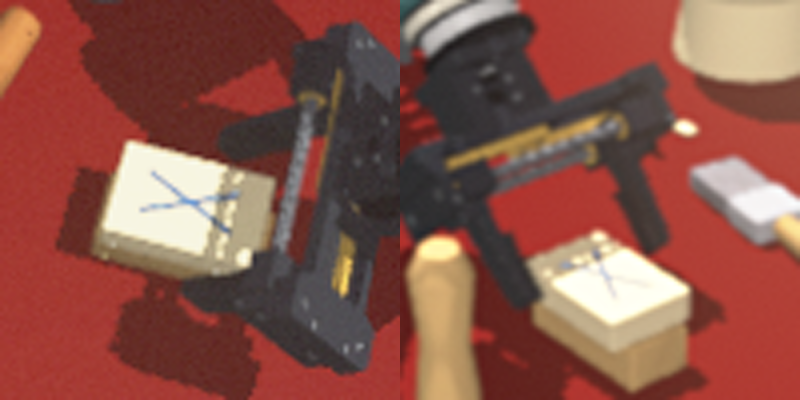

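The fingers straddle the plaque's +y end as planned, with about 20 mm still to go.

```bash
python3 -m handwheel '[{"delta_pos":[0,0,0.006],"rotation":[0,0,0]},{"delta_pos":[0,0,0.012],"rotation":[0,0,0]},{"delta_pos":[0,0,0.017],"rotation":[0,0,0]},{"delta_pos":[0,0,0.02],"rotation":[0,0,0]},{"delta_pos":[0,0,0.021],"rotation":[0,0,0]},{"delta_pos":[0,0,0.021],"rotation":[0,0,0]},{"delta_pos":[0,0,0.021],"rotation":[0,0,0]},{"delta_pos":[0,0,0.021],"rotation":[0,0,0]},{"delta_pos":[0,0,0.021],"rotation":[0,0,0]},{"delta_pos":[0,0,0.021],"rotation":[0,0,0]}]' && python3 -m handwheel '[{"delta_pos":[0,0,0],"rotation":[0,0,0]},{"delta_pos":[0,0,0],"rotation":[0,0,0]},{"delta_pos":[0,0,0],"rotation":[0,0,0]},{"delta_pos":[0,0,0],"rotation":[0,0,0]},{"delta_pos":[0,0,0],"rotation":[0,0,0]},{"delta_pos":[0,0,0],"rotation":[0,0,0]},{"delta_pos":[0,0,0],"rotation":[0,0,0]},{"delta_pos":[0,0,0],"rotation":[0,0,0]},{"delta_pos":[0,0,0],"rotation":[0,0,0]},{"delta_pos":[0,0,0],"rotation":[0,0,0]}]' 0.05 40
```

```text
clock: 7.52
position: [549.9, 142.6, 2.9]
eef_rot: [1.536, 1.914, -0.634]
ft_force: [0.6, -0.6, -0.1]
width: 87.8
grip_force: 0.0
clock: 8.35
position: [549.5, 142.2, 2.7]
eef_rot: [1.536, 1.914, -0.636]
ft_force: [-1.0, -0.3, 1.3]
width: 59.3
grip_force: 40.0
```

```bash
python3 -m handwheel '[{"delta_pos":[-0.008,0,-0.008],"rotation":[0,0,0]},{"delta_pos":[-0.02,0,-0.02],"rotation":[0,0,0]},{"delta_pos":[-0.035,0,-0.035],"rotation":[0,0,0]},{"delta_pos":[-0.05,0,-0.05],"rotation":[0,0,0]},{"delta_pos":[-0.065,0,-0.065],"rotation":[0,0,0]},{"delta_pos":[-0.07,0,-0.09],"rotation":[0,0,0]},{"delta_pos":[-0.06,0,-0.11],"rotation":[0,0,0]},{"delta_pos":[-0.04,0,-0.13],"rotation":[0,0,0]},{"delta_pos":[-0.02,0,-0.15],"rotation":[0,0,0]},{"delta_pos":[-0.004,0,-0.166],"rotation":[0,0,0]}]'
python3 - <<'E'
from h import *
delta(*pose([517,290,160],-45,102.5));delta(*pose([517,290,160],0,102.5))
E
```

```text
clock: 9.18
position: [525.1, 256.5, 123.8]
eef_rot: [1.537, 1.916, -0.63]
ft_force: [1.3, 0.2, -2.6]
width: 59.4
grip_force: 40.0
dpos [0.0549, -0.0005, -0.0498] rot [0.003, 1.568, 0.002] | f [ 1.3  0.2 -2.6] w 59.4 t 9.18 q [ 0.8   0.46  1.71 -0.63  1.49  0.81]
dpos [0.0384, -0.0006, -0.0102] rot [0.004, 0.782, 0.0] | f [ 1.3  0.2 -2.6] w 59.4 t 9.18 q [ 0.8   0.46  1.71 -0.63  1.49  0.81]
```

```bash
python3 -m handwheel '[{"delta_pos":[0.004,0,-0.001],"rotation":[0,0.08,0]},{"delta_pos":[0.008,0,-0.002],"rotation":[0,0.16,0]},{"delta_pos":[0.012,0,-0.003],"rotation":[0,0.24,0]},{"delta_pos":[0.016,0,-0.004],"rotation":[0,0.32,0]},{"delta_pos":[0.02,0,-0.005],"rotation":[0,0.40,0]},{"delta_pos":[0.024,0,-0.006],"rotation":[0,0.48,0]},{"delta_pos":[0.028,0,-0.007],"rotation":[0,0.56,0]},{"delta_pos":[0.032,0,-0.008],"rotation":[0,0.64,0]},{"delta_pos":[0.036,0,-0.009],"rotation":[0,0.72,0]},{"delta_pos":[0.038,0,-0.01],"rotation":[0,0.785,0]}]'
python3 - <<'E'
from h import *
delta(*pose([517,290,140],-45,102.5))
E
```

```text
clock: 10.02
position: [518.1, 287.2, 104.4]
eef_rot: [-1.964, -2.451, -0.008]
ft_force: [-0.8, -0.5, -1.4]
width: 59.7
grip_force: 40.0
dpos [0.0426, -0.0005, 0.0041] rot [0.003, 0.782, 0.003] | f [-0.8 -0.5 -1.4] w 59.7 t 10.02 q [0.46 0.18 1.89 0.   1.07 0.24]
```

```bash
python3 -m handwheel '[{"delta_pos":[0.004,0,0],"rotation":[0,0.08,0]},{"delta_pos":[0.008,0,0.001],"rotation":[0,0.16,0]},{"delta_pos":[0.012,0,0.001],"rotation":[0,0.24,0]},{"delta_pos":[0.016,0,0.002],"rotation":[0,0.32,0]},{"delta_pos":[0.021,0,0.002],"rotation":[0,0.40,0]},{"delta_pos":[0.026,0,0.003],"rotation":[0,0.48,0]},{"delta_pos":[0.031,0,0.003],"rotation":[0,0.56,0]},{"delta_pos":[0.036,0,0.004],"rotation":[0,0.64,0]},{"delta_pos":[0.04,0,0.004],"rotation":[0,0.72,0]},{"delta_pos":[0.043,0,0.004],"rotation":[0,0.785,0]}]'
python3 - <<'E'
from h import *
delta(*pose([517,290,140],-45,102.5))
tiles=[]
for n,(a,b,c,e) in {"scene":(340,200,490,350),"side":(190,100,340,250)}.items():
    tiles.append(cv2.resize(get(n)["frame"][b:e,a:c,::-1],(400,400),interpolation=cv2.INTER_CUBIC))
cv2.imwrite("pics/c6.png",np.hstack(tiles))
E
```

```text
clock: 10.85
position: [508.7, 328.4, 99.4]
eef_rot: [-1.534, -1.916, -0.64]
ft_force: [-0.1, 0.2, -2.6]
width: 59.7
grip_force: 40.0
dpos [0.0009, -0.0002, -0.0005] rot [0.002, -0.001, 0.003] | f [-0.1  0.2 -2.6] w 59.7 t 10.85 q [ 0.07  0.29  2.    0.87  1.17 -0.64]
```

View pics/c6.png

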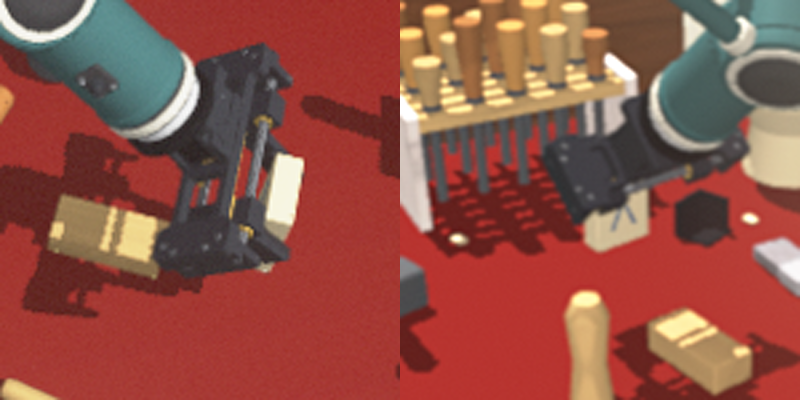

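The plaque hangs upright with the cross side towards the gripper, and the start block is bare. Lowering towards the bench now.

```bash
python3 -m handwheel '[{"delta_pos":[-0.006,0,0.006],"rotation":[0,0,0]},{"delta_pos":[-0.014,0,0.014],"rotation":[0,0,0]},{"delta_pos":[-0.022,0,0.022],"rotation":[0,0,0]},{"delta_pos":[-0.03,0,0.03],"rotation":[0,0,0]},{"delta_pos":[-0.038,0,0.038],"rotation":[0,0,0]},{"delta_pos":[-0.044,0,0.044],"rotation":[0,0,0]},{"delta_pos":[-0.049,0,0.049],"rotation":[0,0,0]},{"delta_pos":[-0.052,0,0.052],"rotation":[0,0,0]},{"delta_pos":[-0.054,0,0.054],"rotation":[0,0,0]},{"delta_pos":[-0.054,0,0.054],"rotation":[0,0,0]}]' && python3 -m handwheel '[{"delta_pos":[-0.001,0,0.001],"rotation":[0,0,0]},{"delta_pos":[-0.001,0,0.001],"rotation":[0,0,0]},{"delta_pos":[-0.002,0,0.002],"rotation":[0,0,0]},{"delta_pos":[-0.002,0,0.002],"rotation":[0,0,0]},{"delta_pos":[-0.003,0,0.003],"rotation":[0,0,0]},{"delta_pos":[-0.003,0,0.003],"rotation":[0,0,0]},{"delta_pos":[-0.004,0,0.004],"rotation":[0,0,0]},{"delta_pos":[-0.004,0,0.004],"rotation":[0,0,0]},{"delta_pos":[-0.004,0,0.004],"rotation":[0,0,0]},{"delta_pos":[-0.004,0,0.004],"rotation":[0,0,0]}]'
```

```text
clock: 11.78
position: [507.8, 329.2, 22.2]
eef_rot: [-1.536, -1.915, -0.636]
ft_force: [-0.4, 0.0, -2.9]
width: 59.6
grip_force: 40.0
clock: 12.62
position: [508.3, 329.4, 17.5]
eef_rot: [-1.535, -1.915, -0.637]
ft_force: [-0.8, 0.4, -0.6]
width: 60.0
grip_force: 40.0
```

```bash
python3 -m handwheel '[{"delta_pos":[-0.0007,0,0.0007],"rotation":[0,0,0]},{"delta_pos":[-0.0007,0,0.0007],"rotation":[0,0,0]},{"delta_pos":[-0.0014,0,0.0014],"rotation":[0,0,0]},{"delta_pos":[-0.0014,0,0.0014],"rotation":[0,0,0]},{"delta_pos":[-0.0014,0,0.0014],"rotation":[0,0,0]},{"delta_pos":[-0.0014,0,0.0014],"rotation":[0,0,0]},{"delta_pos":[-0.0014,0,0.0014],"rotation":[0,0,0]},{"delta_pos":[-0.0014,0,0.0014],"rotation":[0,0,0]},{"delta_pos":[-0.0014,0,0.0014],"rotation":[0,0,0]},{"delta_pos":[-0.0014,0,0.0014],"rotation":[0,0,0]}]'
```

```text
clock: 13.45
position: [508.2, 329.6, 17.5]
eef_rot: [-1.532, -1.914, -0.639]
ft_force: [-3.7, -4.1, 11.5]
width: 59.4
grip_force: 40.0
```

Contact on the bench, so I'll release and back off along the tool axis.

```bash
python3 -m handwheel '[{"delta_pos":[0,0,0],"rotation":[0,0,0]},{"delta_pos":[0,0,0],"rotation":[0,0,0]},{"delta_pos":[0,0,0],"rotation":[0,0,0]},{"delta_pos":[0,0,0],"rotation":[0,0,0]},{"delta_pos":[0,0,0],"rotation":[0,0,0]},{"delta_pos":[0,0,0],"rotation":[0,0,0]},{"delta_pos":[0,0,0],"rotation":[0,0,0]},{"delta_pos":[0,0,0],"rotation":[0,0,0]},{"delta_pos":[0,0,0],"rotation":[0,0,0]},{"delta_pos":[0,0,0],"rotation":[0,0,0]}]' 0.088 && python3 -m handwheel '[{"delta_pos":[0,0,-0.01],"rotation":[0,0,0]},{"delta_pos":[0,0,-0.025],"rotation":[0,0,0]},{"delta_pos":[0,0,-0.04],"rotation":[0,0,0]},{"delta_pos":[0,0,-0.06],"rotation":[0,0,0]},{"delta_pos":[0,0,-0.08],"rotation":[0,0,0]},{"delta_pos":[0,0,-0.1],"rotation":[0,0,0]},{"delta_pos":[0,0,-0.12],"rotation":[0,0,0]},{"delta_pos":[0,0,-0.14],"rotation":[0,0,0]},{"delta_pos":[0,0,-0.16],"rotation":[0,0,0]},{"delta_pos":[0,0,-0.16],"rotation":[0,0,0]}]'
python3 - <<'E'
from h import *
u=pose([0]*3,0,102.5)[1][:,0]
delta(*pose([517,290,220],0,102.5))
d=get("scene");f=d["frame"];cv2.imwrite("pics/c7raw.png",f[...,::-1])
s=get("side");cv2.imwrite("pics/c7sraw.png",s["frame"][...,::-1])
cv2.imwrite("pics/c7.png",np.hstack([cv2.resize(x,(400,400),interpolation=cv2.INTER_CUBIC) for x in (f[230:330,390:490,::-1],s["frame"][140:240,230:330,::-1])]))
E
```

```text
clock: 14.28
position: [508.1, 329.2, 15.1]
eef_rot: [-1.536, -1.915, -0.636]
ft_force: [-0.2, 0.9, -0.3]
width: 87.8
grip_force: 0.0
clock: 15.12
position: [536.5, 215.8, 132.6]
eef_rot: [-1.539, -1.919, -0.644]
ft_force: [1.1, 1.0, 0.6]
width: 87.9
grip_force: 0.0
dpos [0.0765, -0.0029, 0.0318] rot [0.009, -0.782, 0.001] | f [1.1 1.  0.6] w 87.9 t 15.12 q [-0.12  0.28  1.94  0.76  1.32 -0.69]
```

View pics/c7.png

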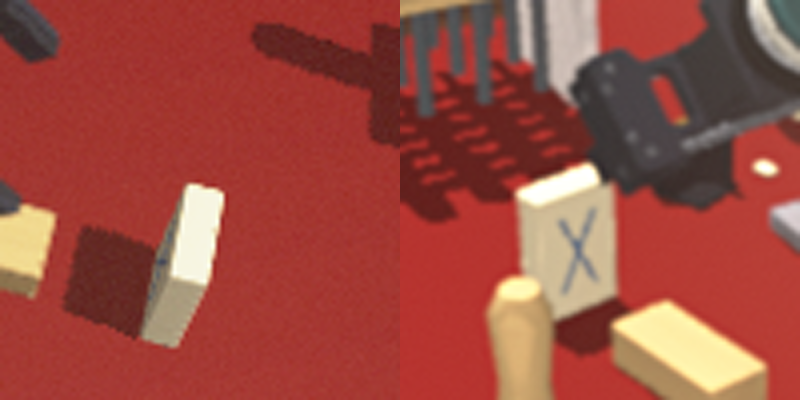

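The plaque stands upright: top corners in the scene at about (437,275.8), (446,277.5), (442.5,301), (433,299.3).

```bash
python3 -m handwheel '[{"delta_pos":[0.01,0,-0.01],"rotation":[0,0,0]},{"delta_pos":[0.025,0,-0.02],"rotation":[0,-0.05,0]},{"delta_pos":[0.035,0,-0.02],"rotation":[0,-0.15,0]},{"delta_pos":[0.043,-0.001,-0.015],"rotation":[0,-0.25,0]},{"delta_pos":[0.05,-0.001,-0.005],"rotation":[0,-0.35,0]},{"delta_pos":[0.056,-0.002,0],"rotation":[0.004,-0.45,0]},{"delta_pos":[0.062,-0.002,0.01],"rotation":[0.008,-0.55,0]},{"delta_pos":[0.068,-0.003,0.02],"rotation":[0.009,-0.65,0]},{"delta_pos":[0.073,-0.003,0.028],"rotation":[0.009,-0.75,0]},{"delta_pos":[0.0765,-0.003,0.032],"rotation":[0.009,-0.785,0]}]'
python3 - <<'E'
from h import *
c=np.array([(188,183),(224,190),(210,284),(172,277)])/4+[390,230]
d=get("scene");w=cast(d,c,90);print(w.round(1)[:,:2].tolist(),w.mean(0),cv2.minAreaRect(w[:,:2].astype(np.float32)))
s=get("side");c2=np.array([(517,190),(530,207),(607,178),(592,164)])/4+[230-100,140]
w2=cast(s,c2,90);print(w2.round(1)[:,:2].tolist(),w2.mean(0))
delta(*pose([517,390,170],45,102.5))
E
```

```text
clock: 16.05
position: [511.2, 296.5, 160.4]
eef_rot: [-1.956, -2.456, 0.011]
ft_force: [1.2, -0.6, -0.4]
width: 88.1
grip_force: 0.0
[[492.4, 276.7], [486.8, 296.3], [544.5, 310.5], [550.5, 290.5]] [518.56736442 293.49523154  90.        ] ((518.674560546875, 293.39129638671875), (60.495826721191406, 20.856414794921875), 13.851475715637207)
[[485.3, 294.5], [483.9, 270.2], [542.6, 283.6], [542.0, 305.5]] [513.45660236 288.43629234  90.        ]
dpos [0.0503, 0.027, 0.029] rot [-0.004, -0.785, 0.013] | f [-0.2  0.  -0.3] w 88.0 t 16.15 q [0.48 0.14 1.83 0.   1.18 0.25]
```

Run:
```python
from h import *
T,M=pose([516.7,291,57],45,102.5);delta(T-120*M[:,2],M)
```

```text
dpos [0.0388, 0.0054, 0.0573] rot [-0.004, -0.785, 0.013] | f [-0.2  0.  -0.3] w 88.0 t 16.15 q [0.48 0.14 1.83 0.   1.18 0.25]
```

```bash
python3 -m handwheel '[{"delta_pos":[0.01,0,0],"rotation":[0,-0.1,0]},{"delta_pos":[0.02,0.001,0],"rotation":[0,-0.2,0]},{"delta_pos":[0.03,0.002,0],"rotation":[0,-0.3,0]},{"delta_pos":[0.035,0.003,0.005],"rotation":[0,-0.4,0]},{"delta_pos":[0.038,0.004,0.015],"rotation":[0,-0.5,0]},{"delta_pos":[0.039,0.005,0.025],"rotation":[0,-0.6,0.01]},{"delta_pos":[0.039,0.005,0.035],"rotation":[-0.004,-0.7,0.013]},{"delta_pos":[0.039,0.005,0.045],"rotation":[-0.004,-0.785,0.013]},{"delta_pos":[0.039,0.005,0.057],"rotation":[-0.004,-0.785,0.013]},{"delta_pos":[0.039,0.005,0.057],"rotation":[-0.004,-0.785,0.013]}]'
python3 - <<'E'
from h import *
delta(*pose([516.7,291,57],45,102.5))
E
```

```text
clock: 16.98
position: [506.7, 330.2, 97.9]
eef_rot: [1.541, 1.913, -0.648]
ft_force: [0.6, -0.4, -0.2]
width: 87.7
grip_force: 0.0
dpos [0.0006, 0.0024, 0.1135] rot [-0.009, 0.002, 0.001] | f [ 0.6 -0.4 -0.2] w 87.7 t 16.98 q [ 0.89  0.57  1.59 -0.58  1.55  0.86]
```

```bash
python3 -m handwheel '[{"delta_pos":[0,0.0,0.015],"rotation":[0,0,0]},{"delta_pos":[0,0.0,0.03],"rotation":[0,0,0]},{"delta_pos":[0,0.0,0.045],"rotation":[0,0,0]},{"delta_pos":[0,0.0,0.06],"rotation":[0,0,0]},{"delta_pos":[0,0.0,0.075],"rotation":[0,0,0]},{"delta_pos":[0,0.0,0.09],"rotation":[0,0,0]},{"delta_pos":[0,0.0,0.105],"rotation":[0,0,0]},{"delta_pos":[0,0.0,0.115],"rotation":[0,0,0]},{"delta_pos":[0,0.0,0.119],"rotation":[0,0,0]},{"delta_pos":[0,0.0,0.119],"rotation":[0,0,0]}]'
python3 - <<'E'
from h import *
delta(*pose([516.7,291,57],45,102.5))
f=get("scene")["frame"];s=get("side")["frame"]
cv2.imwrite("pics/c8.png",np.hstack([cv2.resize(x,(400,400),interpolation=cv2.INTER_CUBIC) for x in (f[230:330,390:490,::-1],s[140:240,230:330,::-1])]))
E
```

```text
clock: 17.82
position: [526.2, 248.5, 17.5]
eef_rot: [1.543, 1.909, -0.641]
ft_force: [-0.1, -0.1, 0.3]
width: 87.9
grip_force: 0.0
dpos [0.0029, -0.0001, -0.0027] rot [-0.005, 0.001, -0.004] | f [-0.1 -0.1  0.3] w 87.9 t 17.82 q [ 0.79  0.59  1.74 -0.65  1.36  0.9 ]
```

```bash
python3 -m handwheel '[{"delta_pos":[0.0015,0,-0.0013],"rotation":[-0.002,0,-0.002]},{"delta_pos":[0.003,0,-0.0027],"rotation":[-0.005,0,-0.004]},{"delta_pos":[0.003,0,-0.0027],"rotation":[-0.005,0,-0.004]},{"delta_pos":[0.003,0,-0.0027],"rotation":[-0.005,0,-0.004]},{"delta_pos":[0.003,0,-0.0027],"rotation":[-0.005,0,-0.004]},{"delta_pos":[0.003,0,-0.0027],"rotation":[-0.005,0,-0.004]},{"delta_pos":[0.003,0,-0.0027],"rotation":[-0.005,0,-0.004]},{"delta_pos":[0.003,0,-0.0027],"rotation":[-0.005,0,-0.004]},{"delta_pos":[0.003,0,-0.0027],"rotation":[-0.005,0,-0.004]},{"delta_pos":[0.003,0,-0.0027],"rotation":[-0.005,0,-0.004]}]' && python3 -m handwheel '[{"delta_pos":[0,0,0],"rotation":[0,0,0]},{"delta_pos":[0,0,0],"rotation":[0,0,0]},{"delta_pos":[0,0,0],"rotation":[0,0,0]},{"delta_pos":[0,0,0],"rotation":[0,0,0]},{"delta_pos":[0,0,0],"rotation":[0,0,0]},{"delta_pos":[0,0,0],"rotation":[0,0,0]},{"delta_pos":[0,0,0],"rotation":[0,0,0]},{"delta_pos":[0,0,0],"rotation":[0,0,0]},{"delta_pos":[0,0,0],"rotation":[0,0,0]},{"delta_pos":[0,0,0],"rotation":[0,0,0]}]' 0.05 40
python3 - <<'E'
from h import *
s=read_state();p=np.array(s["position"]);M=R.from_rotvec(s["eef_rot"]).as_matrix();g=p-56*M[:,2];print("g",g, "tilt",np.degrees(np.arcsin(-M[2,1])),np.degrees(np.arccos(-M[2,2])),"yaw",np.degrees(np.arctan2(-M[0,1]*-1,-M[1,1])))
E
```

```text
clock: 18.75
position: [525.8, 253.7, 18.3]
eef_rot: [1.537, 1.913, -0.634]
ft_force: [0.0, 0.6, -0.3]
width: 88.3
grip_force: 0.0
clock: 19.58
position: [525.7, 253.7, 18.4]
eef_rot: [1.537, 1.913, -0.635]
ft_force: [0.1, -0.9, 1.0]
width: 59.7
grip_force: 40.0
g [517.06569949 292.35661292  57.98489173] tilt -0.08969684402056917 44.98991904573615 yaw 102.50221582506877
```

```bash
python3 -m handwheel '[{"delta_pos":[-0.005,0,-0.005],"rotation":[0,0,0]},{"delta_pos":[-0.015,0,-0.015],"rotation":[0,0,0]},{"delta_pos":[-0.028,0,-0.028],"rotation":[0,0,0]},{"delta_pos":[-0.042,0,-0.042],"rotation":[0,0,0]},{"delta_pos":[-0.056,0,-0.056],"rotation":[0,0,0]},{"delta_pos":[-0.07,0,-0.07],"rotation":[0,0,0]},{"delta_pos":[-0.084,0,-0.084],"rotation":[0,0,0]},{"delta_pos":[-0.098,0,-0.098],"rotation":[0,0,0]},{"delta_pos":[-0.108,0,-0.108],"rotation":[0,0,0]},{"delta_pos":[-0.113,0,-0.113],"rotation":[0,0,0]}]'
python3 - <<'E'
from h import *
delta(*pose([530,240,260],0,100))
# rubber re-measure in both views
for n,(a,b,c,e) in {"scene":(205,205,280,260),"side":(360,285,440,352)}.items():
    d=get(n);lab=cv2.cvtColor(d["frame"][b:e,a:c],cv2.COLOR_RGB2HSV).astype(int)
    m=cv2.morphologyEx(((lab[...,1]<100)&(lab[...,2]<130)).astype(np.uint8),cv2.MORPH_OPEN,np.ones((3,3)))
    cs=max(cv2.findContours(m,0,cv2.CHAIN_APPROX_NONE)[0],key=cv2.contourArea)[:,0]+[a,b]
    w=cast(d,cs,30)[:,:2].astype(np.float32);mm=cv2.moments(w.reshape(-1,1,2));print(n,cv2.minAreaRect(w),mm["m10"]/mm["m00"],mm["m01"]/mm["m00"])
E
```

```text
clock: 20.42
position: [526.7, 254.7, 182.5]
eef_rot: [1.539, 1.912, -0.627]
ft_force: [0.9, -0.5, -3.2]
width: 59.5
grip_force: 40.0
dpos [-0.0258, 0.0002, -0.0046] rot [0.024, 0.782, 0.039] | f [ 0.9 -0.5 -3.2] w 59.5 t 20.42 q [ 0.8   0.4   1.67 -0.63  1.57  0.75]
scene ((571.4033813476562, -205.6750946044922), (44.901302337646484, 118.88131713867188), 8.992833137512207) 570.73600048198 -205.39457184801023
side ((566.512939453125, -207.30615234375), (42.11771011352539, 118.43579864501953), 8.84837532043457) 566.4941371868056 -207.14852957804047
```

```bash
python3 -m handwheel '[{"delta_pos":[-0.003,0,0],"rotation":[0,0.08,0]},{"delta_pos":[-0.006,0,-0.001],"rotation":[0,0.16,0]},{"delta_pos":[-0.008,0,-0.001],"rotation":[0,0.24,0]},{"delta_pos":[-0.011,0,-0.002],"rotation":[0,0.32,0.01]},{"delta_pos":[-0.014,0,-0.002],"rotation":[0.01,0.40,0.02]},{"delta_pos":[-0.017,0,-0.003],"rotation":[0.01,0.48,0.02]},{"delta_pos":[-0.02,0,-0.003],"rotation":[0.02,0.56,0.03]},{"delta_pos":[-0.022,0,-0.004],"rotation":[0.02,0.64,0.03]},{"delta_pos":[-0.024,0,-0.005],"rotation":[0.024,0.72,0.04]},{"delta_pos":[-0.026,0,-0.005],"rotation":[0.024,0.78,0.04]}]'
python3 - <<'E'
from h import *
delta(*pose([565,-205,260],0,98.9))
E
```

```text
clock: 21.35
position: [528.2, 238.2, 199.5]
eef_rot: [-2.02, -2.403, 0.01]
ft_force: [-0.1, -0.1, -2.0]
width: 59.4
grip_force: 40.0
dpos [-0.4429, -0.0399, -0.0032] rot [-0.006, 0.002, 0.017] | f [-0.1 -0.1 -2. ] w 59.4 t 21.35 q [ 0.38  0.09  1.81 -0.    1.25  0.21]
```

```bash
python3 -m handwheel '[{"delta_pos":[-0.008,-0.001,0],"rotation":[0,0,0]},{"delta_pos":[-0.023,-0.003,0],"rotation":[0,0,0.003]},{"delta_pos":[-0.045,-0.005,0],"rotation":[0,0,0.005]},{"delta_pos":[-0.07,-0.007,0],"rotation":[0,0,0.007]},{"delta_pos":[-0.095,-0.009,0],"rotation":[0,0,0.009]},{"delta_pos":[-0.12,-0.011,0],"rotation":[0,0,0.01]},{"delta_pos":[-0.145,-0.013,0],"rotation":[0,0,0.012]},{"delta_pos":[-0.17,-0.015,0],"rotation":[0,0,0.014]},{"delta_pos":[-0.195,-0.018,-0.001],"rotation":[0,0,0.016]},{"delta_pos":[-0.22,-0.02,-0.002],"rotation":[0,0,0.017]}]' && python3 -m handwheel '[{"delta_pos":[-0.025,-0.002,0],"rotation":[0,0,0]},{"delta_pos":[-0.05,-0.004,0],"rotation":[0,0,0]},{"delta_pos":[-0.075,-0.006,0],"rotation":[0,0,0]},{"delta_pos":[-0.1,-0.009,0],"rotation":[0,0,0]},{"delta_pos":[-0.125,-0.011,0],"rotation":[0,0,0]},{"delta_pos":[-0.15,-0.013,0],"rotation":[0,0,0]},{"delta_pos":[-0.175,-0.015,0],"rotation":[0,0,0]},{"delta_pos":[-0.2,-0.018,0],"rotation":[0,0,0]},{"delta_pos":[-0.215,-0.019,0],"rotation":[0,0,0]},{"delta_pos":[-0.22,-0.02,0],"rotation":[0,0,0]}]'
python3 - <<'E'
from h import *
y=np.radians(98.9);u=np.array([np.cos(y),np.sin(y),0])
delta(*pose(np.array([568.5,-206.4,130])-13*u,-45,98.9))
E
```

```text
clock: 22.18
position: [545.6, 17.6, 201.9]
eef_rot: [-2.04, -2.389, 0.017]
ft_force: [-0.5, -0.4, -1.4]
width: 59.2
grip_force: 40.0
clock: 23.02
position: [560.9, -203.3, 203.4]
eef_rot: [-2.042, -2.386, 0.014]
ft_force: [-0.0, 0.4, -2.7]
width: 59.5
grip_force: 40.0
dpos [0.023, 0.0079, 0.1128] rot [-0.007, 0.791, -0.003] | f [-0.   0.4 -2.7] w 59.5 t 23.02 q [-0.38  0.12  1.77 -0.01  1.26 -0.54]
```

```bash
python3 -m handwheel '[{"delta_pos":[0.002,0.001,0],"rotation":[0,0.08,0]},{"delta_pos":[0.005,0.002,0.005],"rotation":[0,0.16,0]},{"delta_pos":[0.007,0.002,0.01],"rotation":[0,0.24,0]},{"delta_pos":[0.009,0.003,0.02],"rotation":[0,0.32,0]},{"delta_pos":[0.012,0.004,0.035],"rotation":[0,0.40,0]},{"delta_pos":[0.014,0.005,0.05],"rotation":[0,0.48,0]},{"delta_pos":[0.016,0.006,0.07],"rotation":[-0.004,0.56,0]},{"delta_pos":[0.019,0.006,0.085],"rotation":[-0.007,0.64,-0.002]},{"delta_pos":[0.021,0.007,0.1],"rotation":[-0.007,0.72,-0.003]},{"delta_pos":[0.023,0.008,0.113],"rotation":[-0.007,0.79,-0.003]}]'
python3 - <<'E'
from h import *
y=np.radians(98.9);u=np.array([np.cos(y),np.sin(y),0])
delta(*pose(np.array([568.5,-206.4,130])-13*u,-45,98.9))
# carved-face outline (brown border) & rosette, and pale rim: measure plaque at top z=141
for n in("scene","side","wrist"):
    d=get(n);f=d["frame"];cv2.imwrite(f"pics/hold_{n}.png",f[...,::-1])
    q=proj(d,[[568.5,-206.4,141]]);print(n,q.round(),f[tuple(np.clip(q[0][::-1].astype(int),0,[479,639]))], proj(d,[[568.5,-206.4,30]]).round())
E
```

```text
clock: 23.85
position: [565.1, -177.4, 89.8]
eef_rot: [-1.598, -1.872, -0.666]
ft_force: [0.3, -0.0, -1.6]
width: 59.6
grip_force: 40.0
dpos [-0.0014, -0.0011, -0.0023] rot [-0.001, -0.003, 0.002] | f [ 0.3 -0.  -1.6] w 59.6 t 23.85 q [-0.66  0.59  1.58  0.51  1.6  -0.97]
scene [[235. 202.]] [238 218 168] [[242. 229.]]
side [[404. 268.]] [93 78 76] [[398. 313.]]
wrist [[327. 276.]] [252 246 214] [[326. 359.]]
```

Run:
```python
from h import *
for n,c in (("scene",(235,202)),("wrist",(327,276)),("side",(404,268))):
    d=get(n);k=90 if n=="wrist" else 45;a,b=c[0]-k,c[1]-k;h=cv2.cvtColor(d["frame"][b:b+2*k,a:a+2*k],cv2.COLOR_RGB2HSV).astype(int)
    m=(h[...,2]>120)&(h[...,1]<190)&(h[...,0]>8)&(h[...,0]<40)
    m=cv2.morphologyEx(m.astype(np.uint8),cv2.MORPH_CLOSE,np.ones((5,5)))
    N,lab,st,_=cv2.connectedComponentsWithStats(m);i=1+st[1:,4].argmax()
    cs=max(cv2.findContours((lab==i).astype(np.uint8),0,cv2.CHAIN_APPROX_NONE)[0],key=cv2.contourArea)
    ap=cv2.approxPolyDP(cs,2.5 if n!="wrist" else 5,True)[:,0]+[a,b]
    print(n,st[i].tolist());[print("  ",p.tolist(),cast(d,[p],141)[0,:2].round(1)) for p in ap]
```

```text
scene [25, 34, 45, 34, 935]
   [224, 191] [ 553.  -248.6]
   [215, 207] [ 601.5 -240.1]
   [249, 224] [ 603.1 -144.2]
   [259, 205] [ 547.7 -153. ]
   [258, 200] [ 536.7 -162.9]
wrist [0, 0, 177, 154, 25641]
   [245, 186] [ 533.  -171.1]
   [237, 237] [ 535.9 -193.9]
   [237, 339] [ 545.6 -230. ]
   [413, 339] [ 600.5 -221.3]
   [396, 196] [ 591.6 -166.7]
   [403, 186] [ 594.  -161.4]
side [11, 8, 48, 43, 1300]
   [406, 231] [ 646.2 -104.1]
   [373, 236] [575.6 -88.9]
   [370, 254] [ 536.4 -139.2]
   [376, 264] [ 529.  -171.7]
   [376, 272] [ 515.5 -192.4]
   [382, 273] [ 523.6 -200. ]
   [382, 267] [ 533.8 -184.7]
   [417, 255] [ 615.  -183.4]
   [416, 243] [ 638.1 -149.2]
```

Run:
```python
from h import *
y=np.radians(98.9);u=np.array([np.cos(y),np.sin(y),0])
delta(*pose(np.array([568.7,-206.4,47])-13*u,-45,98.9))
```

```text
dpos [-0.0619, -0.0026, 0.0595] rot [0.002, 0.004, 0.005] | f [-0.7  0.4 -1.6] w 59.5 t 24.15 q [-0.66  0.58  1.58  0.5   1.6  -0.97]
```

```bash
python3 -m handwheel '[{"delta_pos":[-0.005,-0.0005,0.005],"rotation":[0,0,0]},{"delta_pos":[-0.012,-0.001,0.012],"rotation":[0,0,0]},{"delta_pos":[-0.02,-0.0015,0.02],"rotation":[0,0,0]},{"delta_pos":[-0.028,-0.002,0.028],"rotation":[0,0.002,0.002]},{"delta_pos":[-0.036,-0.0025,0.035],"rotation":[0,0.004,0.005]},{"delta_pos":[-0.044,-0.0025,0.042],"rotation":[0.002,0.004,0.005]},{"delta_pos":[-0.051,-0.0025,0.049],"rotation":[0.002,0.004,0.005]},{"delta_pos":[-0.057,-0.0025,0.055],"rotation":[0.002,0.004,0.005]},{"delta_pos":[-0.061,-0.0025,0.059],"rotation":[0.002,0.004,0.005]},{"delta_pos":[-0.062,-0.0025,0.06],"rotation":[0.002,0.004,0.005]}]'
python3 - <<'E'
from h import *
y=np.radians(98.9);u=np.array([np.cos(y),np.sin(y),0])
delta(*pose(np.array([568.7,-206.4,42])-13*u,-45,98.9))
E
```

```text
clock: 24.98
position: [562.7, -179.4, 3.5]
eef_rot: [-1.6, -1.865, -0.663]
ft_force: [-0.2, -0.2, -2.8]
width: 59.5
grip_force: 40.0
dpos [-0.0015, 0.0018, 0.0] rot [-0.002, -0.005, -0.003] | f [-0.2 -0.2 -2.8] w 59.5 t 24.98 q [-0.67  0.69  1.6   0.5   1.5  -1.03]
```

```bash
python3 -m handwheel '[{"delta_pos":[0,0.0005,0],"rotation":[0,0,0]},{"delta_pos":[0,0.001,0],"rotation":[0,0,0]},{"delta_pos":[-0.0003,0.001,0.0003],"rotation":[0,0,0]},{"delta_pos":[-0.0006,0.001,0.0006],"rotation":[0,0,0]},{"delta_pos":[-0.0009,0.001,0.0009],"rotation":[0,0,0]},{"delta_pos":[-0.0012,0.001,0.0012],"rotation":[0,0,0]},{"delta_pos":[-0.0014,0.001,0.0014],"rotation":[0,0,0]},{"delta_pos":[-0.0014,0.001,0.0014],"rotation":[0,0,0]},{"delta_pos":[-0.0014,0.001,0.0014],"rotation":[0,0,0]},{"delta_pos":[-0.0014,0.001,0.0014],"rotation":[0,0,0]}]'
python3 - <<'E'
from h import *
y=np.radians(98.9);u=np.array([np.cos(y),np.sin(y),0])
delta(*pose(np.array([568.7,-206.4,42])-13*u,-45,98.9));print(read_state()["moment"])
E
```

```text
clock: 25.82
position: [564.3, -179.7, 3.1]
eef_rot: [-1.601, -1.868, -0.664]
ft_force: [0.8, -0.5, -2.2]
width: 60.0
grip_force: 40.0
dpos [-0.0008, 0.0002, 0.0002] rot [-0.001, -0.004, -0.002] | f [ 0.8 -0.5 -2.2] w 60.0 t 25.82 q [-0.67  0.69  1.6   0.51  1.5  -1.03]
[-0.5502108  -0.01810635  0.03918713]
```

```bash
python3 -m handwheel '[{"delta_pos":[-0.0003,0,0.0003],"rotation":[0,0,0]},{"delta_pos":[-0.0006,0,0.0006],"rotation":[0,0,0]},{"delta_pos":[-0.0009,0,0.0009],"rotation":[0,0,0]},{"delta_pos":[-0.0012,0,0.0012],"rotation":[0,0,0]},{"delta_pos":[-0.0014,0,0.0014],"rotation":[0,0,0]},{"delta_pos":[-0.0014,0,0.0014],"rotation":[0,0,0]},{"delta_pos":[-0.0014,0,0.0014],"rotation":[0,0,0]},{"delta_pos":[-0.0014,0,0.0014],"rotation":[0,0,0]},{"delta_pos":[-0.0014,0,0.0014],"rotation":[0,0,0]},{"delta_pos":[-0.0014,0,0.0014],"rotation":[0,0,0]}]'
python3 - <<'E'
from h import *
print(read_state()["moment"])
E
```

```text
clock: 26.65
position: [564.3, -179.7, 1.9]
eef_rot: [-1.6, -1.867, -0.665]
ft_force: [-2.2, -0.6, 6.1]
width: 59.7
grip_force: 40.0
[0.09191104 0.3014557  0.16580698]
```

Contact, lightly loaded. Release, then back off along the tool.

```bash
python3 -m handwheel '[{"delta_pos":[0,0,0],"rotation":[0,0,0]},{"delta_pos":[0,0,0],"rotation":[0,0,0]},{"delta_pos":[0,0,0],"rotation":[0,0,0]},{"delta_pos":[0,0,0],"rotation":[0,0,0]},{"delta_pos":[0,0,0],"rotation":[0,0,0]},{"delta_pos":[0,0,0],"rotation":[0,0,0]},{"delta_pos":[0,0,0],"rotation":[0,0,0]},{"delta_pos":[0,0,0],"rotation":[0,0,0]},{"delta_pos":[0,0,0],"rotation":[0,0,0]},{"delta_pos":[0,0,0],"rotation":[0,0,0]}]' 0.088 && python3 -m handwheel '[{"delta_pos":[0,0,-0.008],"rotation":[0,0,0]},{"delta_pos":[0,0,-0.02],"rotation":[0,0,0]},{"delta_pos":[0,0,-0.035],"rotation":[0,0,0]},{"delta_pos":[0,0,-0.05],"rotation":[0,0,0]},{"delta_pos":[0,0,-0.065],"rotation":[0,0,0]},{"delta_pos":[0,0,-0.08],"rotation":[0,0,0]},{"delta_pos":[0,0,-0.095],"rotation":[0,0,0]},{"delta_pos":[0,0,-0.11],"rotation":[0,0,0]},{"delta_pos":[0,0,-0.12],"rotation":[0,0,0]},{"delta_pos":[0,0,-0.12],"rotation":[0,0,0]}]'
python3 - <<'E'
from h import *
for n,c in (("scene",(240,218)),("wrist",None),("side",(400,300))):
    d=get(n);q=proj(d,[[568.7,-206.4,52]])[0].astype(int);k=80 if n=="wrist" else 42;a,b=max(0,q[0]-k),max(0,q[1]-k);h=cv2.cvtColor(d["frame"][b:b+2*k,a:a+2*k],cv2.COLOR_RGB2HSV).astype(int)
    cv2.imwrite(f"pics/end_{n}.png",d["frame"][...,::-1])
    H,S,V=h[...,0],h[...,1],h[...,2]
    m=((V>185)&(S<120)).astype(np.uint8)
    m=cv2.morphologyEx(m,cv2.MORPH_CLOSE,np.ones((5,5)))
    cs=max(cv2.findContours(m,0,cv2.CHAIN_APPROX_NONE)[0],key=cv2.contourArea)[:,0]+[a,b]
    print(n,q,cv2.minAreaRect(cast(d,cs,52)[:,:2].astype(np.float32)))
    for p in cv2.approxPolyDP(cs.reshape(-1,1,2),2.5,True)[:,0]: print("   ",p,cast(d,[p],52)[0,:2].round(1))
    # brown carving pixels
    m=((H>4)&(H<22)&(S>80)&(S<190)&(V>80)&(V<200)).astype(np.uint8);ys,xs=np.nonzero(m);w=cast(d,np.c_[xs+a,ys+b],52)[:,:2];print("  brown",len(w),np.median(w,0),w.mean(0))
E
```

```text
clock: 27.48
position: [564.4, -179.7, 1.1]
eef_rot: [-1.601, -1.868, -0.664]
ft_force: [-0.3, -0.6, 0.2]
width: 88.1
grip_force: 0.0
clock: 28.32
position: [578.9, -266.6, 87.9]
eef_rot: [-1.604, -1.871, -0.665]
ft_force: [-0.1, 0.2, 0.3]
width: 87.9
grip_force: 0.0
scene [240 223] ((573.2915649414062, -202.32066345214844), (66.96149444580078, 96.29341125488281), 8.967996597290039)
    [229 211] [ 550.1 -253.7]
    [220 229] [ 605.8 -242.2]
    [253 242] [ 598.  -149.7]
    [261 221] [ 536.9 -165.8]
  brown 248 [ 605.12565529 -161.19003429] [ 596.12712235 -171.66597733]
wrist [321 206] ((568.1812744140625, -211.49795532226562), (59.45938491821289, 97.93140411376953), 8.973862648010254)
    [278 154] [ 532.3 -167.6]
    [269 261] [ 544.1 -249.3]
    [273 285] [ 549.6 -263.8]
    [366 285] [ 601.8 -255.8]
    [370 258] [ 602.5 -238.3]
    [362 155] [ 589.7 -159.7]
  brown 122 [ 588.60637732 -257.0558348 ] [ 577.99427232 -257.00088633]
side [399 304] ((562.2421875, -212.64437866210938), (76.75507354736328, 104.19744873046875), 8.855902671813965)
    [374 297] [ 536.8 -163.9]
    [373 306] [ 520.4 -185.8]
    [403 330] [ 533.1 -267.7]
    [417 323] [ 567.3 -264.5]
    [414 310] [ 584.2 -232.2]
    [419 305] [ 601.7 -224.8]
    [396 288] [ 591.9 -160.7]
  brown 1386 [ 547.93546708 -251.06465299] [ 564.21040551 -223.26367218]
```

```bash
python3 -m handwheel '[{"delta_pos":[0.01,0,-0.02],"rotation":[0,0,0]},{"delta_pos":[0.03,0,-0.04],"rotation":[0,-0.05,0]},{"delta_pos":[0.05,0,-0.06],"rotation":[0,-0.12,0]},{"delta_pos":[0.07,0,-0.08],"rotation":[0,-0.2,0]},{"delta_pos":[0.09,0,-0.1],"rotation":[0,-0.28,0]},{"delta_pos":[0.1,0,-0.12],"rotation":[0,-0.36,0]},{"delta_pos":[0.1,0,-0.14],"rotation":[0,-0.44,0]},{"delta_pos":[0.1,0,-0.16],"rotation":[0,-0.52,0]},{"delta_pos":[0.1,0,-0.17],"rotation":[0,-0.56,0]},{"delta_pos":[0.1,0,-0.17],"rotation":[0,-0.56,0]}]'
python3 - <<'E'
from h import *
for n in ("scene","wrist","side"):
    d=get(n);q=proj(d,[[569,-206,52]])[0].astype(int);k=100 if n=="wrist" else 45;a,b=max(0,q[0]-k),max(0,q[1]-k)
    f=d["frame"][b:b+2*k,a:a+2*k];h=cv2.cvtColor(f,cv2.COLOR_RGB2HSV).astype(int);H,S,V=h[...,0],h[...,1],h[...,2]
    print(n,"q",q,"p",d["p"].round())
    # sharp classes: pale rim+carving vs bench red vs dark
    bench=((H<6)|(H>172))&(S>170); dark=V<95
    for nm,m in (("nonbench",~bench&~dark),("bright",(V>200)&(S<110)),("rubber",(V<100)&(S<110))):
        m=cv2.morphologyEx(m.astype(np.uint8),cv2.MORPH_OPEN,np.ones((2,2)))
        N,lab,st,ce=cv2.connectedComponentsWithStats(m)
        for i in np.argsort(-st[1:,4])[:3]+1:
            if st[i,4]<25: continue
            cs=max(cv2.findContours((lab==i).astype(np.uint8),0,cv2.CHAIN_APPROX_NONE)[0],key=len)[:,0]+[a,b]
            z=30 if nm=="rubber" else 52
            print("  ",nm,st[i,4],[(tuple(p.tolist()),tuple(cast(d,[p],z)[0,:2].round(1).tolist())) for p in cv2.approxPolyDP(cs.reshape(-1,1,2),2.2 if n!="wrist" else 4,True)[:,0]][:9])
    if n=="scene":
        for yy in range(-48,49,6):
            print(' '.join('%3d/%3d'%tuple(cv2.cvtColor(d["frame"][int(p[1]):int(p[1])+1,int(p[0]):int(p[0])+1],cv2.COLOR_RGB2HSV)[0,0,[1,2]]) for p in proj(d,[[569+yy*-.155+x*.988,-206+yy*.988+x*.155,52] for x in range(-33,34,6)])))
E
```

```text
clock: 29.3
position: [586.9, -312.5, 279.9]
eef_rot: [-1.925, -2.254, -0.219]
ft_force: [1.0, 0.2, 1.0]
width: 87.9
grip_force: 0.0
scene q [240 223] p [1053.  292. 1045.]
   nonbench 1221 [((230, 211), (548.9, -251.4)), ((220, 231), (610.6, -238.8)), ((216, 233), (620.2, -244.1)), ((217, 237), (628.6, -235.2)), ((262, 249), (604.2, -119.9)), ((268, 233), (558.6, -131.5)), ((260, 244), (594.6, -131.7)), ((254, 243), (599.3, -146.0)), ((263, 229), (554.6, -148.6))]
   bright 762 [((230, 212), (551.4, -249.7)), ((221, 230), (607.0, -238.3)), ((254, 242), (596.9, -147.5)), ((262, 222), (538.2, -161.9))]
   rubber 84 [((266, 230), (542.5, -150.1)), ((261, 231), (551.0, -159.5)), ((256, 243), (586.8, -151.3)), ((261, 243), (580.8, -140.5))]
186/163 188/161 180/163 188/160 186/156 150/126 135/115 131/111 106/ 87  79/ 90  63/ 89 134/114
186/160 161/171 111/193  99/209  76/227  58/221  58/226  39/244  66/214  61/218  61/222  65/183
189/162 109/203 101/214  96/230  89/227 102/217  90/232  95/228  96/220  71/239  91/232  67/203
183/160 107/208  77/224  22/247  22/247  22/247  21/247  22/247  
[... 2666 characters left out ...]
, 259), (604.8, -54.6)), ((375, 265), (596.7, -75.1)), ((389, 275), (603.6, -118.3)), ((423, 269), (680.1, -134.3)), ((418, 259), (692.6, -99.9))]
   nonbench 42 [((431, 270), (693.2, -145.0)), ((426, 272), (679.3, -145.8)), ((428, 276), (674.5, -158.8)), ((433, 274), (688.2, -158.2))]
   bright 1166 [((374, 299), (533.5, -169.0)), ((404, 326), (541.0, -259.8)), ((404, 330), (534.7, -268.5)), ((425, 320), (585.7, -264.8)), ((427, 311), (604.7, -246.2)), ((397, 289), (591.9, -164.3))]
   bright 182 [((379, 265), (604.4, -79.1)), ((416, 259), (688.7, -97.9)), ((379, 259), (616.5, -60.6))]
   rubber 47 [((424, 325), (592.5, -257.2)), ((411, 334), (555.7, -265.6)), ((416, 334), (564.0, -270.0))]
```

Run:
```python
from rig import read_state, job
print(read_state()["joint_velocities"]); print(job.job_done())
```

```text
[-0.00791143  0.02193088  0.00846318 -0.00080622 -0.00013157  0.00196362]
the job is handed in; nothing more can be done
None
```

The plaque is handed in lying flat on the rubber block, rosette up, about 1.5 mm off centre and within about 1° of the block's line; this was measured by camera, not viewed, and my first grasp slipped and only skewed the plaque on its start block before I regripped.

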